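# Hold the chocolate gift box together in the bar clamp

### The job

Lock the clamp's foot by turning the knurled ring clockwise all the way to its red mark, then pump the bar clamp's orange trigger towards the black handle until the sprung pad has closed the seam of the two chocolate shells against the fixed jaw and its spring is about half pressed in; be gentle, the hollow chocolate cracks if the spring is driven to its end. Move the jaw by the trigger alone, touch neither the far jaw nor the chocolate, and leave the other things where they are. Finish while still holding the trigger pulled, so that the seam stays pressed.

Things in the scene. Friction and masses are not known exactly. Their poses are not given: they have to be found in the camera images.
- clamp_board: Fixed beech board, 260 (its x) x 420 (its y) x 24 mm; origin at the centre of its underside; offsets below are in its frame (mm). It carries a one-hand bar clamp: the bar runs along y at x 30, z 103 to 124; black fixed jaw and housing at y 30 to 104, x 12 to 48, up to z 138, on a steel foot plate (top z 30); above it handle and trigger, nothing higher than z 217
- lock_ring (a joint): Turn of the aluminium lock ring on the foot plate (rad): 0 = its red pointer at the white mark (open), 1.05 = at the red mark (locked, a stop); grows clockwise seen from above, stays where it is left (friction 0.12 N m). Starts between 0 and 0.3
- ring_grip (a point): On the axis of the knurled lock ring (51 mm across, 26 mm high, round a 29 mm steel stud 7 mm taller than the ring), at board (-85, 65, 53): pinch the ring here from above across its diameter, at any yaw. Ring's top 3.5 mm above this point, stud's top 10 mm above, foot plate 23 mm below
- trigger (a joint): Pull of the trigger (rad): 0 = released (a spring brings it back), 0.285 = stop; pivot along x at board (30, 62, 82), upper end moves to +y, to the handle. A full pull from 0 moves the bar 8 mm (two 4 mm teeth), under load at least one tooth; a pawl keeps it on the way back, slipping back less than a tooth. Pull at the grip: 2 N at first, 5 N full, up to 15 N with the pad pressed
- trigger_grip (a point): Middle of the front (-y) face of the orange trigger, moving with it; board (30, 45, 195) when released. Trigger 20 mm wide (x), 12 thick, up to z 207, leaning 0.1 rad to -y when released; a full pull moves this point 32 mm to +y. Pull it with a finger in front of it (-y side), the other finger beyond the handle: 66 mm over both when released, 34 mm when pulled
- handle (a point): Centre of the fixed black handle with orange rings, at board (30, 101, 195): 24 mm wide (x), 20 mm thick (y 91 to 111), up to z 217
- bar (a joint): Travel of the toothed bar with the far jaw (m): grows to +y, towards the fixed jaw; starts between 0.005 and 0.024, can go to 0.062; at 0.042 the closed shells meet pad and fixed jaw, beyond it the pad is pressed in
- far_jaw (a point): Black far jaw hanging from the -y end of the bar, 36 x 20 x 88 mm, at board y -152 to -132 plus the bar's travel, z 41 to 129; this point is its middle, board (30, -142 + travel, 85). It carries the sprung pad on its +y side. Not to be touched
- pad (a joint): How far the sprung pad of the far jaw is pressed in (m): 0 = free, 0.014 = end of its spring; 2 N per mm. Good hold: about 0.007. The shells crack above 25 N (0.0125); under 5 N (0.0025) the seam is not held. Sliding the shells takes under 2 N
- fixed_pad (a point): Centre of the face of the fixed jaw's rubber pad, 44 mm wide and 46 mm high, at board (30, 22, 55), facing -y
- shell_a: Hollow dark chocolate half shell, 84 (x) x 46 (y) x 60 mm, 0.14 kg, loose, origin at the centre of its underside, open on its -y side; stands on the board 1 to 4 mm from the fixed pad
- shell_b: The other half shell, same size, open on its +y side, 1 to 8 mm from shell_a: with the seam closed the two origins are 46 mm apart
- sprinkle_tin: Gold tin with white lid, 54 mm across, 62 mm high, loose on the board, origin at the centre of its underside; leave alone
- pastry_brush: Pastry brush, 152 mm long (y), 34 mm wide, 13 mm high, loose on the board behind the clamp; leave alone
- dessert_cup_1: Layered dessert in a clear domed cup, 78 mm across, 132 mm high, loose on the counter; leave alone
- dessert_cup_2: Layered dessert in a clear domed cup, 78 mm across, 132 mm high, loose on the counter; leave alone
- pudding_tub: Cream pudding tub with white lid, 94 mm across, 46 mm high, loose; leave alone
- juice_can: Red drink can, 58 mm across, 115 mm high, loose; leave alone
- price_holder: Clear price-card holder, 50 x 70 x 53 mm, loose; leave alone
- pad_front (a point): Centre of the rubber face (44 mm wide, 46 high) of the sprung pad, facing +y: board (30, -112 + travel of the bar, 55) when free

How it is judged:
On the way, in this order (a step that is already met when the one before it is completed fails the run):
1. the lock ring is turned to its red mark (value of joint lock_ring above 0.95 rad), for 0.2 s.
2. the pad presses the shells against the fixed jaw (contact force between pad and shell_b above 5 N and contact force between shell_a and clamp_board above 3 N), for 0.3 s.
At the end, for the whole second after the job is handed in: The ring stands at its red mark (over 0.95 rad); the sprung pad presses shell_b with 5 to 25 N, the shells are pressed against each other and the fixed jaw, upright (within 0.08 rad) and seam closed (origins under 48 mm apart), at rest; the fingers still pull on the trigger (over 1.5 N) (all of step 2 and value of joint lock_ring above 0.95 rad and contact force between pad and shell_b below 25 N and contact force between shell_a and shell_b above 3 N and distance between shell_a and shell_b below 0.048 m and angle between each of shell_a, shell_b's own z axis and vertical below 0.08 rad and contact force between the fingers and trigger above 1.5 N and linear speed of shell_b below 0.01 m/s); the arm keeps its last pose, push and grip.
It fails at once if the chocolate is cracked: the pad presses with more than 25 N (contact force between pad and shell_b above 25 N).
It fails at once if the robot touches the far jaw, its pad or the bar (contact force between any of the fingers, the arm and bar above 2 N).
It fails at once if the robot touches the chocolate (contact force between any of the fingers, the arm and shell_a above 2 N or contact force between any of the fingers, the arm and shell_b above 2 N).
It fails at once if another thing on the counter or board is moved more than 2 cm (distance of any of sprinkle_tin, pastry_brush, dessert_cup_1, dessert_cup_2, pudding_tub, juice_can, price_holder from where it was at the start of the episode above 0.02 m).
It also fails if it takes over 72 s, if anything falls off the work surface, if the arm or the gripper's body presses on something with over 40 N, if the wrist force passes 120 N, or if a joint passes its speed limit or range.

### The arm

A 7-joint arm with a two-finger parallel gripper is mounted at the origin on the work surface. World frame = base frame: x ahead of the robot, y to its left, z up, the work surface at z = 0. Lengths are in m, angles in rad, forces in N, time in s.
With the tool pointing down it reaches from about 0.35 to 0.9 m from the base axis. Payload 8.1 kg.
Tool frame: the origin (TCP) lies midway between the tips of the shut fingers; the grasp point (between the pads) lies 19 mm behind it; z points along the fingers, y is the line along which they close (so a half turn about z gives the same grasp; the last joint's range is limited). The gripper opens to 92 mm and grips with 3 to 60 N. Pads are 19 mm wide; open, the fingers measure 130 mm over their backs; the gripper's body (75 mm by 190 mm) begins 47 mm behind the grasp point.
Start: joints at [1.134, 0.434, 0.025, 1.573, -0.012, 1.134, -0.075], TCP at [0.205, -0.591, 0.227] pointing down, gripper open.
Joint ranges: [-2.62, 2.62], [-0.44, 2.09], [-1.27, 1.32], [0.08, 2.57], [-1.32, 4.46], [0.12, 2], [-2.74, 2.74]. Speed limits (rad/s): [2.22, 2.22, 3.01, 3.01, 3.14, 3.14, 3.14].

### API

Orientations are given as [roll, pitch, yaw] about the fixed x, y, z axes, in that order (R = Rz(yaw) Ry(pitch) Rx(roll)).
In Python, from bench import r gives the robot as it stands. The module is installed in compiled form; this text tells all that it offers.
- The arm moves only by the tool arm_command, never from a script. Its argument "rows" is a list of rows, each an object with "angular": the turn, a rotation vector about the tool's x, y, z in units of 1.5 rad (1.0 is 1.5 rad), a list of three; "delta_pos": the shift along the tool's x, y, z in units of 80 cm (1.0 is 80 cm), a list of three; "hand": the closure, from 0 (fully open) to 1 (shut). A call has 1 to 12 rows; each row is the pose to reach, as a shift and turn from the pose commanded when the call began, along the tool's axes at that moment; what a row does not reach only later rows make up. A row lasts 1/10 s, in which the tool goes at most 50 mm and 8.59 degrees, less where a joint would pass 70% of its speed; a pose out of reach is approached as far as the arm can. A call with a number of a shift or a turn outside -1 to 1 is refused whole. A call with a gripper value outside its range is refused whole. The fingers move at their own pace and stop on an object; "grip_force" is the grip in N (left out, the last holds). Time passes only in rows, so rows that repeat a pose let the fingers close. It gives the time, the measured TCP pose, the force, the opening and the grip force at its end, in the units of the state.
- r.sense(): the state, without advancing time (a new reading comes with each control period).
- r.capture(name): name is "side" or "top" or "wrist"; returns a dict with "img" (400x640x3 uint8, blue, green, red), "fx", "fy", "cx", "cy" (pixels), "R" (3x3) and "t" (3): a world point X has camera coordinates R X + t. Camera axes: x right, y down, z forward; pixel columns grow to the right and rows downward; lengths in m; the calibration is good to about 2 mm. A picture is of the moment at which its call begins. There is no depth.
- r.finish_job(): hands the job in; it is judged then, once.
The state is a dict: "time_s": time; "joint_pos": joint angles; "joint_vel": joint speeds; "tau": joint torques, N m; "ee_pos": TCP position; "tool_rot": TCP orientation; "contact_force": force on the tool from outside, world axes, zero at the start; "torque": the same for the moment, N m; "width": opening from 0.0 (shut) to 1.0 (fully open); "grasp_force": force on a finger pad.
Only numpy, scipy, OpenCV 4.12 (cv2) and the standard library are available. Lean on these libraries where they do the work, as an engineer would, in place of code of your own. Each camera call takes 0.05 s, during which the arm holds its last target. There are 200 camera calls.

## Working session

There is one attempt and no reset: what is moved stays moved. The work goes in short steps, Python scripts to look and compute and a tool call to move; the robot and the scene stay as the last step left them, time stands still between calls to the robot, and variables do not carry over. Pictures are saved under pics/ and viewed, at most 10 in all, crops included, and the job is handed in when it is done.

Besides the shell and the picture viewer there is one more tool, called after ">>>" by a JSON object that holds its "api" and its "payload", one argument or row to a line. arm_command: Moves the arm, as the interface text tells. Shifts and turns lie within -1 to 1; 1 stands for 80 cm of shift or 1.5 rad of turn. Its arguments: {"type":"object","properties":{"rows":{"type":"array","items":{"type":"object","properties":{"angular":{"type":"array","items":{"type":"number","minimum":-1,"maximum":1}},"delta_pos":{"type":"array","items":{"type":"number","minimum":-1,"maximum":1}},"hand":{"type":"number"}}}},"grip_force":{"type":"number"}},"required":["rows"]}

```bash
mkdir -p pics
python3 - <<'E'
from bench import r
import cv2,numpy as np,pickle
print(r.sense())
d={}
for n in("side","top"):
    c=r.capture(n);d[n]=c;cv2.imwrite(f"pics/{n}0.png",c["img"]);print(n,c["fx"],c["fy"],c["cx"],c["cy"],np.round(c["R"],3).tolist(),np.round(c["t"],3).tolist())
pickle.dump(d,open("d0.pkl","wb"))
E
```

```text
{'time_s': 0.0, 'joint_pos': array([ 1.13441191,  0.43520351,  0.02498592,  1.57407536, -0.01160657,
        1.13393539, -0.07514784]), 'joint_vel': array([ 2.16729081e-04,  1.73467184e-03,  2.05294539e-04,  4.94381843e-04,
       -4.29684017e-04, -9.91460322e-04,  4.56468957e-05]), 'tau': array([ 8.67642229e-04, -6.67852950e+01,  9.85360332e-01, -3.14450419e+01,
       -6.05565123e-02,  4.30172228e-02,  2.18253354e-04]), 'ee_pos': array([ 0.20455026, -0.59007514,  0.22596559]), 'tool_rot': array([-3.14012234e+00,  1.34574188e-04,  3.33652559e-01]), 'contact_force': array([ 0.49175392, -1.41466319, -0.72154622]), 'torque': array([-0.01058152,  0.0181112 ,  0.02141855]), 'grasp_force': 0.0, 'width': 1.0003900396295393}
side 516.2000861002349 516.2000861002349 326.81882875903466 194.09823331887412 [[-0.893, -0.45, 0.021], [-0.286, 0.529, -0.799], [0.349, -0.719, -0.601]] [0.494, 0.278, 1.17]
top 440.8259671476738 440.8259671476738 315.0342124678961 194.71889915159696 [[0.019, -1.0, 0.009], [-0.985, -0.02, -0.17], [0.171, -0.006, -0.985]] [-0.045, 0.564, 1.362]
```

View pics/top0.png

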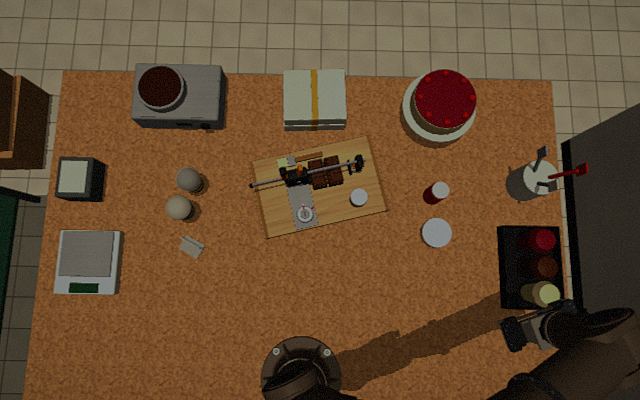

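View pics/side0.png

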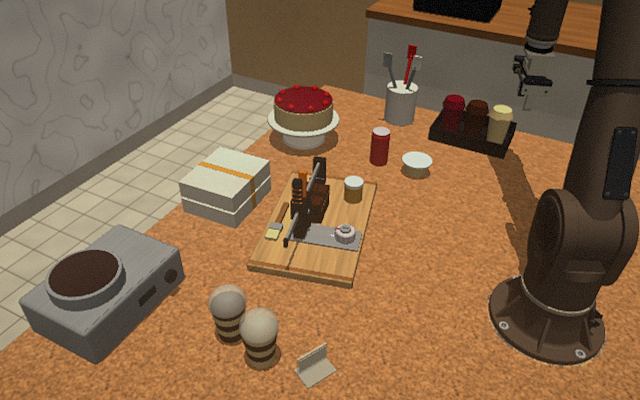

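The top view shows the board with corners near (250,162), (369,137), (386,211) and (267,238). The ring stud is near (305,213), the trigger and handle near (290,165), and the far jaw near (362,160), so board +y points image-left with a small positive yaw. Next I'll fit the board outline.

```bash
cat > h.py <<'E'
import numpy as np,cv2
def proj(c,X):
    X=np.atleast_2d(X);p=X@np.array(c["R"]).T+np.array(c["t"]);return np.c_[c["fx"]*p[:,0]/p[:,2]+c["cx"],c["fy"]*p[:,1]/p[:,2]+c["cy"]]
def ray(c,uv):
    uv=np.atleast_2d(uv).astype(float);R=np.array(c["R"]);d=np.c_[(uv[:,0]-c["cx"])/c["fx"],(uv[:,1]-c["cy"])/c["fy"],np.ones(len(uv))]@R
    return -R.T@np.array(c["t"]),d
def plane(c,uv,z):
    o,d=ray(c,uv);return o+d*((z-o[2])/d[:,2])[:,None]
def b2w(P,b):  # board mm -> world m; b=(x,y,yaw)
    P=np.atleast_2d(P)/1000.;C,S=np.cos(b[2]),np.sin(b[2]);return np.c_[b[0]+C*P[:,0]-S*P[:,1],b[1]+S*P[:,0]+C*P[:,1],P[:,2]]
E
python3 - <<'E'
import pickle;from h import *
d=pickle.load(open("d0.pkl","rb"));c=d["top"];im=c["img"]
hsv=cv2.cvtColor(im,cv2.COLOR_BGR2HSV)
for p in[(340,215),(280,225),(375,180),(260,200),(400,250),(230,220),(330,270)]:print(p,hsv[p[1]-1:p[1]+2,p[0]-1:p[0]+2].reshape(-1,3).mean(0).round())
h=hsv.astype(int)
m=((h[...,0]>=12)&(h[...,0]<26)&(h[...,1]>60)&(h[...,2]>150)).astype(np.uint8)*255
m[:120]=0;m[255:]=0;m[:,:235]=0;m[:,400:]=0
m=cv2.morphologyEx(m,cv2.MORPH_OPEN,np.ones((3,3)));m=cv2.morphologyEx(m,cv2.MORPH_CLOSE,np.ones((9,9)))
k=max(cv2.findContours(m,0,1)[0],key=cv2.contourArea)
W=plane(c,k[:,0],.024)[:,:2]
rr=cv2.minAreaRect((W*1000).astype(np.float32));print(rr)
b=cv2.boxPoints(rr)/1000;print(b)
o=cv2.resize(im[120:260,230:410],None,fx=4,fy=4,interpolation=2)
for q in proj(c,np.c_[b,np.full(4,.024)]):cv2.circle(o,tuple(int(v) for v in (q-[230,120])*4+2),4,(255,0,0),1)
cv2.drawContours(o,[((k-[230,120])*4+2)],-1,(0,255,0),1)
cv2.imwrite("pics/t1.png",o)
E
```

```text
(340, 215) [ 17. 148. 138.]
(280, 225) [ 17. 147. 136.]
(375, 180) [ 18. 147. 137.]
(260, 200) [ 15. 179. 118.]
(400, 250) [ 14. 170. 127.]
(230, 220) [ 14. 170. 122.]
(330, 270) [ 14. 169. 120.]Traceback (most recent call last):
  File "<stdin>", line 9, in <module>
ValueError: max() iterable argument is empty
```

Run:
```python
import pickle;from h import *
d=pickle.load(open("d0.pkl","rb"));c=d["top"];im=c["img"]
h=cv2.cvtColor(cv2.medianBlur(im,3),cv2.COLOR_BGR2HSV).astype(int)
m=((h[...,0]>=16)&(h[...,0]<26)&(h[...,1]>100)&(h[...,1]<163)&(h[...,2]>120)).astype(np.uint8)*255
m[:130]=0;m[245:]=0;m[:,:240]=0;m[:,395:]=0
m=cv2.morphologyEx(m,cv2.MORPH_OPEN,np.ones((3,3)))
k=max(cv2.findContours(cv2.morphologyEx(m,cv2.MORPH_CLOSE,np.ones((9,9))),0,1)[0],key=cv2.contourArea)
k=cv2.convexHull(k)
W=plane(c,k[:,0]+0.,.024)[:,:2]
rr=cv2.minAreaRect((W*1000).astype(np.float32));print(rr)
b=cv2.boxPoints(rr)/1000;print(b)
o=cv2.resize(im[120:260,230:410],None,fx=4,fy=4,interpolation=2)
for q in proj(c,np.c_[b,np.full(4,.024)]):cv2.circle(o,tuple(int(v) for v in (q-[230,120])*4+2),4,(255,0,0),1)
cv2.drawContours(o,[((k-[230,120])*4+2)],-1,(0,255,0),1)
cv2.imwrite("pics/t1.png",o)
```

```text
((600.9471435546875, -43.7529296875), (258.9572448730469, 388.14215087890625), 14.4512939453125)
[[ 0.42713344  0.11186548]
 [ 0.52399695 -0.26399592]
 [ 0.77476084 -0.19937134]
 [ 0.67789733  0.17649005]]
```

View pics/t1.png

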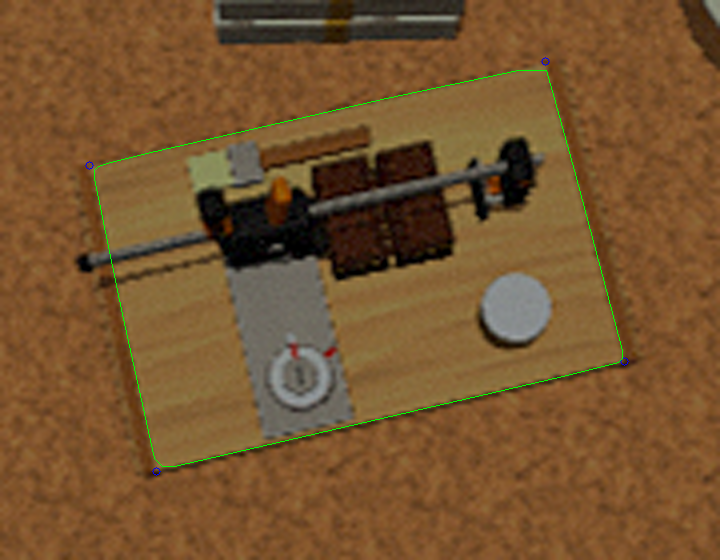

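The outline gives a centre of about (0.601, -0.044) and yaw 0.252. The dark end strips are left out equally at both ends, so the centre should hold. The ring is at crop (301,375), its red pointer near (294,350), and the red mark near (330,352). Next I'll check against the ring circle and refine over both views.

Run:
```python
import pickle;from h import *
d=pickle.load(open("d0.pkl","rb"));b=(.601,-.0438,.2522)
P=dict(ring=(-85,65,56),stud=(-85,65,63),handletop=(30,101,217),trigtop=(30,48,207),c1=(-130,-210,24),c2=(-130,210,24),c3=(130,210,24),c4=(130,-210,24))
for n in d:
    c=d[n];print(n,{k:proj(c,b2w(v,b))[0].round(1).tolist() for k,v in P.items()})
    # white ring
    h=cv2.cvtColor(c["img"],cv2.COLOR_BGR2HSV).astype(int);q=proj(c,b2w(P["ring"],b))[0].astype(int)
    sub=h[q[1]-14:q[1]+15,q[0]-14:q[0]+15]
    m=((sub[...,1]<50)&(sub[...,2]>165)).astype(np.uint8)
    ks=[k for k in cv2.findContours(m,0,1)[0] if len(k)>=5];k=max(ks,key=cv2.contourArea)
    e=cv2.fitEllipse(cv2.convexHull(k));print("ell",np.array(e[0])+q-14,e[1],m.sum())
    o=cv2.resize(c["img"],None,fx=4,fy=4,interpolation=2)
    for k,v in P.items():
        cv2.circle(o,tuple(int(t) for t in proj(c,b2w(v,b))[0]*4+2),3,(255,255,0),1)
    if n=="side":
        cv2.imwrite("pics/s1.png",o[600:1160,960:1560])
    print(plane(c,np.array(e[0])+q-14,.056))
print(b2w((-85,65,53),b),b2w((30,45,195),b),b2w((30,101,195),b))
```

```text
side {'ring': [345.4, 228.7], 'stud': [345.5, 226.6], 'handletop': [297.1, 178.6], 'trigtop': [302.8, 169.7], 'c1': [376.8, 180.6], 'c2': [352.2, 281.4], 'c3': [246.6, 263.0], 'c4': [292.6, 168.6]}
ell [345.25253201 230.50883675] (11.315203666687012, 18.497928619384766) 100
[[0.4997869  0.00430672 0.056     ]]
top {'ring': [304.7, 213.5], 'stud': [304.6, 213.2], 'handletop': [282.3, 170.0], 'trigtop': [300.6, 166.6], 'c1': [390.5, 208.8], 'c2': [263.8, 238.7], 'c3': [247.1, 161.7], 'c4': [370.4, 133.8]}Traceback (most recent call last):
  File "<stdin>", line 10, in <module>
ValueError: max() iterable argument is empty
```

View pics/s1.png

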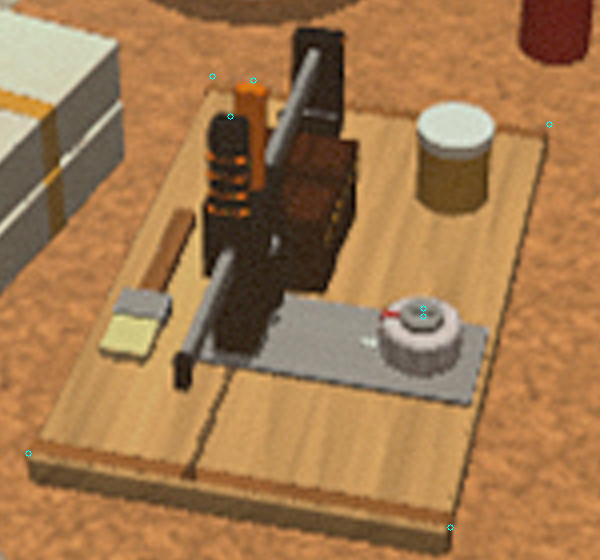

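The side view agrees: the predicted stud top falls at crop (423,309) against about (424,309) seen, and the handle top also matches. The ring pointer is near the white mark, so it is open. Now I'll move to a hover over the ring.

```bash
cat >> h.py <<'E'
from scipy.spatial.transform import Rotation as Ro
B=(.601,-.0438,.2522)
def rel(s,pos,yaw,tilt=0):
    R0=Ro.from_euler("xyz",s["tool_rot"]);T=Ro.from_euler("xyz",[np.pi,0,yaw])
    print("delta_pos",np.round(R0.inv().apply(np.array(pos)-s["ee_pos"])/.8,4).tolist(),"angular",np.round((R0.inv()*T).as_rotvec()/1.5,4).tolist())
E
python3 - <<'E'
from bench import r
from h import *
s=r.sense();print(b2w([(-85,65,34),(30,45,195),(30,101,195)],B))
rel(s,(.35,-.3,.30),.5);rel(s,(.5025,-.0021,.20),.80)
E
```

```text
[[ 0.50246914 -0.0020667   0.034     ]
 [ 0.6188219   0.00726251  0.195     ]
 [ 0.60484794  0.06149099  0.195     ]]
delta_pos [0.2905, -0.2832, -0.0921] angular [-0.0009, 0.0, -0.1109]
delta_pos [0.5926, -0.5724, 0.0333] angular [-0.0009, -0.0001, -0.3109]
```

>>> {"api": "arm_command", "payload": {
  "rows": [
    {"delta_pos":[0.05,-0.05,-0.05],"angular":[0,0,0],"hand":0},
    {"delta_pos":[0.09,-0.09,-0.09],"angular":[0,0,-0.1],"hand":0},
    {"delta_pos":[0.29,-0.283,-0.092],"angular":[0,0,-0.11],"hand":0},
    {"delta_pos":[0.29,-0.283,-0.092],"angular":[0,0,-0.11],"hand":0},
    {"delta_pos":[0.29,-0.283,-0.092],"angular":[0,0,-0.11],"hand":0},
    {"delta_pos":[0.29,-0.283,-0.092],"angular":[0,0,-0.11],"hand":0},
    {"delta_pos":[0.592,-0.572,-0.08],"angular":[0,0,-0.31],"hand":0},
    {"delta_pos":[0.592,-0.572,-0.08],"angular":[0,0,-0.31],"hand":0},
    {"delta_pos":[0.592,-0.572,-0.08],"angular":[0,0,-0.31],"hand":0},
    {"delta_pos":[0.592,-0.572,-0.08],"angular":[0,0,-0.31],"hand":0},
    {"delta_pos":[0.592,-0.572,-0.08],"angular":[0,0,-0.31],"hand":0},
    {"delta_pos":[0.592,-0.572,-0.08],"angular":[0,0,-0.31],"hand":0}
  ]
}}

```text
time_s: 1.3
ee_pos: [0.4674, -0.0701, 0.2921]
tool_rot: [3.141, 0.0, 0.798]
contact_force: [1.8, 0.0, -0.8]
width: 1.0
grasp_force: 0.0
```

>>> {"api": "arm_command", "payload": {
  "rows": [
    {"delta_pos":[0,0,0],"angular":[0,0,0],"hand":0},
    {"delta_pos":[0,0,0],"angular":[0,0,0],"hand":0}
  ]
}}

```text
time_s: 1.5
ee_pos: [0.467, -0.0709, 0.2917]
tool_rot: [-3.141, 0.001, 0.802]
contact_force: [-0.6, -1.0, -0.2]
width: 1.002
grasp_force: 0.0
```

Run:
```python
from bench import r
from h import *
s=r.sense();print(s["time_s"],s["ee_pos"],s["tool_rot"],s["joint_pos"].round(2));rel(s,(.5025,-.0021,.20),.80)
```

```text
1.5 [ 0.46704683 -0.07093889  0.29170949] [-3.14077933e+00  5.65787763e-04  8.01787297e-01] [ 0.42  0.17 -0.43  1.8   0.08  1.19 -0.81]
delta_pos [0.0927, -0.0279, 0.1146] angular [-0.0005, 0.0004, 0.0012]
```

>>> {"api": "arm_command", "payload": {
  "rows": [
    {"delta_pos":[0.093,-0.028,0.04],"angular":[0,0,0],"hand":0},
    {"delta_pos":[0.093,-0.028,0.08],"angular":[0,0,0],"hand":0},
    {"delta_pos":[0.093,-0.028,0.11],"angular":[0,0,0],"hand":0},
    {"delta_pos":[0.093,-0.028,0.115],"angular":[0,0,0],"hand":0},
    {"delta_pos":[0.093,-0.028,0.115],"angular":[0,0,0],"hand":0}
  ]
}}

```text
time_s: 2.0
ee_pos: [0.5022, -0.0049, 0.1998]
tool_rot: [-3.141, 0.002, 0.797]
contact_force: [-0.0, -0.4, 0.8]
width: 0.998
grasp_force: 0.0
```

Run:
```python
from bench import r
from h import *
import pickle
s=r.sense();print(s["ee_pos"],s["tool_rot"]);c=r.capture("wrist");pickle.dump(c,open("w1.pkl","wb"))
o=c["img"].copy()
for P in[(-85,65,56.5),(-85,65,63),(-59.5,65,56.5),(-110.5,65,56.5),(30,101,217)]:
    p=proj(c,b2w(P,B))[0];print(P,p)
    cv2.circle(o,(int(p[0]),int(p[1])),3,(255,255,0),1)
cv2.imwrite("pics/w1.png",o)
rel(s,(.5025,-.0021,.036),.80)
```

```text
[ 0.50221025 -0.00492512  0.19984473] [-3.14070407e+00  2.05122124e-03  7.96503170e-01]
(-85, 65, 56.5) [311.21929324 193.9371688 ]
(-85, 65, 63) [311.14335338 195.43710932]
(-59.5, 65, 56.5) [323.48432874 174.17920077]
(-110.5, 65, 56.5) [299.44473089 212.90502474]
(30, 101, 217) [372.14365198  23.28127786]
delta_pos [0.0032, -0.002, 0.2048] angular [-0.0006, 0.0014, -0.0023]
```

View pics/w1.png

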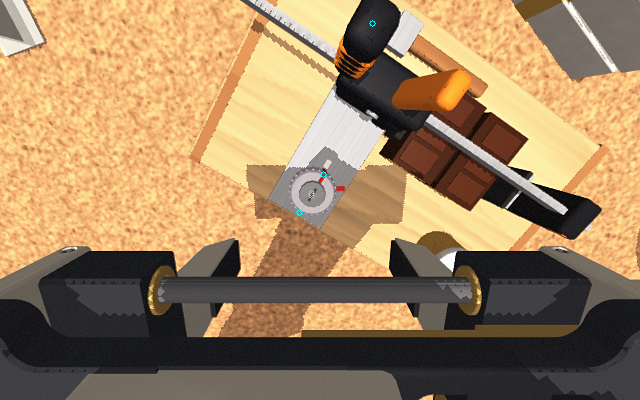

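The ring is at about (312.5,191) in the wrist view, against a prediction of (311,194). That is roughly 3 mm off along tool +x and well within the finger opening. The pointer is at the white mark, with the red mark to its right at (340,188). I'll descend and pinch.

>>> {"api": "arm_command", "payload": {
  "rows": [
    {"delta_pos":[0.005,-0.002,0.05],"angular":[0,0,0],"hand":0},
    {"delta_pos":[0.005,-0.002,0.1],"angular":[0,0,0],"hand":0},
    {"delta_pos":[0.005,-0.002,0.15],"angular":[0,0,0],"hand":0},
    {"delta_pos":[0.005,-0.002,0.18],"angular":[0,0,0],"hand":0},
    {"delta_pos":[0.005,-0.002,0.203],"angular":[0,0,0],"hand":0},
    {"delta_pos":[0.005,-0.002,0.203],"angular":[0,0,0],"hand":0.2},
    {"delta_pos":[0.005,-0.002,0.203],"angular":[0,0,0],"hand":0.6},
    {"delta_pos":[0.005,-0.002,0.203],"angular":[0,0,0],"hand":0.6},
    {"delta_pos":[0.005,-0.002,0.203],"angular":[0,0,0],"hand":0.6},
    {"delta_pos":[0.005,-0.002,0.203],"angular":[0,0,0],"hand":0.6}
  ],
  "grip_force": 20
}}

```text
time_s: 3.05
ee_pos: [0.5052, 0.0008, 0.0387]
tool_rot: [3.14, -0.001, 0.798]
contact_force: [0.8, -1.1, -0.3]
width: 0.613
grasp_force: 0.0
```

Run:
```python
from bench import r
from h import *
s=r.sense();print(s["ee_pos"],s["tool_rot"],s["contact_force"],s["torque"],s["width"],s["grasp_force"],s["joint_pos"].round(2))
```

```text
[0.50522984 0.0008138  0.03865956] [ 3.14025123e+00 -1.07731948e-03  7.98423036e-01] [ 0.80323013 -1.08159815 -0.31951192] [ 0.03250409 -0.01308544 -0.01135198] 0.6126170924680514 0.0 [ 0.18  0.52 -0.39  2.03  0.32  0.64 -1.19]
```

>>> {"api": "arm_command", "payload": {
  "rows": [
    {"delta_pos":[0,0,0.002],"angular":[0,0,0],"hand":0.6},
    {"delta_pos":[0,0,0.002],"angular":[0,0,0],"hand":0.7},
    {"delta_pos":[0,0,0.002],"angular":[0,0,0],"hand":0.7},
    {"delta_pos":[0,0,0.002],"angular":[0,0,0],"hand":0.7}
  ]
}}

```text
time_s: 3.45
ee_pos: [0.5047, 0.0015, 0.0375]
tool_rot: [3.141, -0.0, 0.799]
contact_force: [-6.0, 0.8, 19.2]
width: 0.573
grasp_force: 20.0
```

>>> {"api": "arm_command", "payload": {
  "rows": [
    {"delta_pos":[0,0,0],"angular":[0,0,0.07],"hand":0.7},
    {"delta_pos":[0,0,0],"angular":[0,0,0.14],"hand":0.7},
    {"delta_pos":[0,0,0],"angular":[0,0,0.21],"hand":0.7},
    {"delta_pos":[0,0,0],"angular":[0,0,0.28],"hand":0.7},
    {"delta_pos":[0,0,0],"angular":[0,0,0.35],"hand":0.7},
    {"delta_pos":[0,0,0],"angular":[0,0,0.42],"hand":0.7},
    {"delta_pos":[0,0,0],"angular":[0,0,0.49],"hand":0.7},
    {"delta_pos":[0,0,0],"angular":[0,0,0.56],"hand":0.7},
    {"delta_pos":[0,0,0],"angular":[0,0,0.6],"hand":0.7},
    {"delta_pos":[0,0,0],"angular":[0,0,0.6],"hand":0.7}
  ]
}}

```text
time_s: 4.45
ee_pos: [0.5058, -0.0015, 0.0376]
tool_rot: [3.139, -0.003, -0.106]
contact_force: [-2.2, -9.3, 15.6]
width: 0.574
grasp_force: 20.0
```

Run:
```python
from bench import r
from h import *
s=r.sense();print(s["ee_pos"],s["tool_rot"],s["contact_force"],s["torque"],s["width"],s["grasp_force"],s["joint_pos"].round(2))
```

```text
[ 0.50580479 -0.00146538  0.03759692] [ 3.13928223e+00 -2.81466483e-03 -1.05652224e-01] [-2.15957275 -9.26687403 15.55518219] [-1.80108716  0.36147656 -0.14616652] 0.5741575853844672 20.00218047760427 [ 0.    0.5  -0.14  2.05  0.12  0.6  -1.9 ]
```

>>> {"api": "arm_command", "payload": {
  "rows": [
    {"delta_pos":[0,0,-0.002],"angular":[0,0,0.04],"hand":0.7},
    {"delta_pos":[0,0,-0.002],"angular":[0,0,0.08],"hand":0.7},
    {"delta_pos":[0,0,-0.002],"angular":[0,0,0.12],"hand":0.7},
    {"delta_pos":[0,0,-0.002],"angular":[0,0,0.14],"hand":0.7},
    {"delta_pos":[0,0,-0.002],"angular":[0,0,0.14],"hand":0.7}
  ]
}}

```text
time_s: 4.95
ee_pos: [0.5058, -0.0023, 0.0381]
tool_rot: [3.139, -0.003, -0.313]
contact_force: [4.4, -11.9, -1.9]
width: 0.58
grasp_force: 20.0
```

Run:
```python
from bench import r
from h import *
s=r.sense();print(s["ee_pos"],s["tool_rot"],s["contact_force"],s["torque"],s["width"],s["grasp_force"],s["joint_pos"].round(2))
```

```text
[ 0.50581401 -0.0023138   0.03805334] [ 3.13895981e+00 -3.13667802e-03 -3.13431578e-01] [  4.40603316 -11.93441932  -1.9262576 ] [-2.50115292 -0.9016589   0.68638241] 0.5797065633905398 19.99933211132884 [-0.04  0.49 -0.08  2.05  0.08  0.6  -2.06]
```

The torque step of about 0.8 N m at 1.11 rad says the ring is at its stop. I'll open, lift and verify.

>>> {"api": "arm_command", "payload": {
  "rows": [
    {"delta_pos":[0,0,-0.002],"angular":[0,0,0.14],"hand":0},
    {"delta_pos":[0,0,-0.002],"angular":[0,0,0.14],"hand":0},
    {"delta_pos":[0,0,-0.002],"angular":[0,0,0.14],"hand":0},
    {"delta_pos":[0,0,-0.002],"angular":[0,0,0.14],"hand":0},
    {"delta_pos":[0,0,-0.02],"angular":[0,0,0.14],"hand":0},
    {"delta_pos":[0,0,-0.06],"angular":[0,0,0.14],"hand":0},
    {"delta_pos":[0,0,-0.12],"angular":[0,0,0.14],"hand":0},
    {"delta_pos":[0,0,-0.18],"angular":[0,0,0.14],"hand":0},
    {"delta_pos":[0,0,-0.24],"angular":[0,0,0.14],"hand":0},
    {"delta_pos":[0,0,-0.3],"angular":[0,0,0.14],"hand":0},
    {"delta_pos":[0,0,-0.34],"angular":[0,0,0.14],"hand":0},
    {"delta_pos":[0,0,-0.34],"angular":[0,0,0.14],"hand":0}
  ]
}}

```text
time_s: 6.15
ee_pos: [0.5067, 0.0011, 0.3147]
tool_rot: [-3.137, -0.007, -0.52]
contact_force: [0.9, -0.2, -0.3]
width: 1.001
grasp_force: 0.0
```

Run:
```python
from bench import r
from h import *
import pickle
s=r.sense();print(s["time_s"],s["ee_pos"],s["tool_rot"],s["contact_force"]);c=r.capture("wrist");pickle.dump(c,open("w2.pkl","wb"))
o=c["img"].copy()
for P in[(-85,65,56.5),(30,101,217),(30,-132+15,129),(-130,-210,24),(130,-210,24)]:
    p=proj(c,b2w(P,B))[0];print(P,p)
    cv2.circle(o,(int(p[0]),int(p[1])),3,(255,255,0),1)
cv2.imwrite("pics/w2.png",o)
m=b2w((30,78,176),B)[0];print(m)
rel(s,m+[0,0,.125],B[2]);rel(s,m,B[2])
```

```text
6.15 [0.50672593 0.00114983 0.31465081] [-3.13688389 -0.00710159 -0.51950532] [ 0.93768373 -0.2240165  -0.25923252]
(-85, 65, 56.5) [318.90674023 179.76028471]
(30, 101, 217) [201.88484725 150.80250616]
(30, -117, 129) [369.06114615  -6.31624474]
(-130, -210, 24) [478.46674019  65.95908003]
(130, -210, 24) [357.53214998 -97.26840517]
[0.61058725 0.03921858 0.176     ]
delta_pos [0.089, -0.1057, 0.0182] angular [-0.0012, -0.0057, -0.5145]
delta_pos [0.0878, -0.1049, 0.1744] angular [-0.0012, -0.0057, -0.5145]
```

View pics/w2.png

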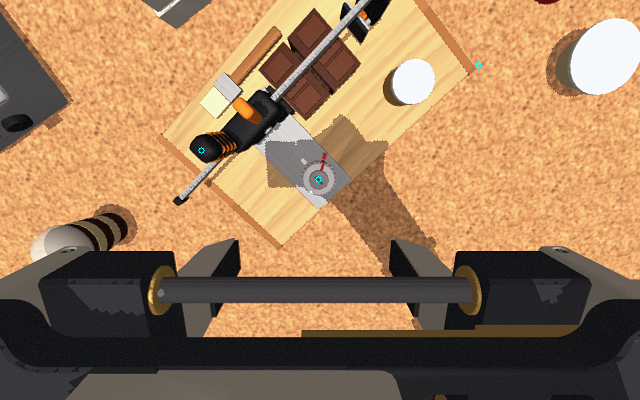

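The red pointer now lines up with the red mark (line from (319,178) to (324,155)), so the ring is locked. The board pose also matches at the ring and the handle top. I'll go above the trigger and handle with the closing axis along board y.

>>> {"api": "arm_command", "payload": {
  "rows": [
    {"delta_pos":[0.03,-0.035,0.018],"angular":[0,0,-0.1],"hand":0},
    {"delta_pos":[0.06,-0.07,0.018],"angular":[0,0,-0.2],"hand":0},
    {"delta_pos":[0.088,-0.105,0.018],"angular":[0,0,-0.3],"hand":0},
    {"delta_pos":[0.088,-0.105,0.018],"angular":[0,0,-0.4],"hand":0},
    {"delta_pos":[0.088,-0.105,0.018],"angular":[-0.001,-0.006,-0.514],"hand":0},
    {"delta_pos":[0.088,-0.105,0.018],"angular":[-0.001,-0.006,-0.514],"hand":0},
    {"delta_pos":[0.088,-0.105,0.018],"angular":[-0.001,-0.006,-0.514],"hand":0},
    {"delta_pos":[0.088,-0.105,0.018],"angular":[-0.001,-0.006,-0.514],"hand":0}
  ]
}}

```text
time_s: 7.0
ee_pos: [0.6071, 0.0386, 0.2948]
tool_rot: [-3.14, 0.009, 0.247]
contact_force: [-0.2, -0.7, -0.4]
width: 1.003
grasp_force: 0.0
```

Run:
```python
from bench import r
from h import *
import pickle
s=r.sense();print(s["time_s"],s["ee_pos"],s["tool_rot"],s["contact_force"]);c=r.capture("wrist");pickle.dump(c,open("w3.pkl","wb"))
o=c["img"].copy()
for P in[(30,101,217),(30,44,207),(30,-152+15,129),(30,-132+15,129),(30,22,55)]:
    p=proj(c,b2w(P,B))[0];print(P,p)
    cv2.circle(o,(int(p[0]),int(p[1])),3,(255,255,0),1)
cv2.imwrite("pics/w3.png",o)
m=b2w((30,78,176),B)[0]
rel(s,m,B[2])
for n in("side","top"):
    c=r.capture(n);pickle.dump(c,open(n+"1.pkl","wb"))
```

```text
7.0 [0.6070597  0.03856873 0.29479844] [-3.13968809  0.00945333  0.24652313] [-0.15928263 -0.65752338 -0.43419068]
(30, 101, 217) [287.14165168 211.45243299]
(30, 44, 207) [351.20612505 207.69885624]
(30, -137, 129) [498.81803199 186.79378429]
(30, -117, 129) [481.57541861 186.87804142]
(30, 22, 55) [353.8156501  175.26608516]
delta_pos [0.0059, 0.0006, 0.1484] angular [-0.0013, 0.0063, -0.0038]
```

View pics/w3.png

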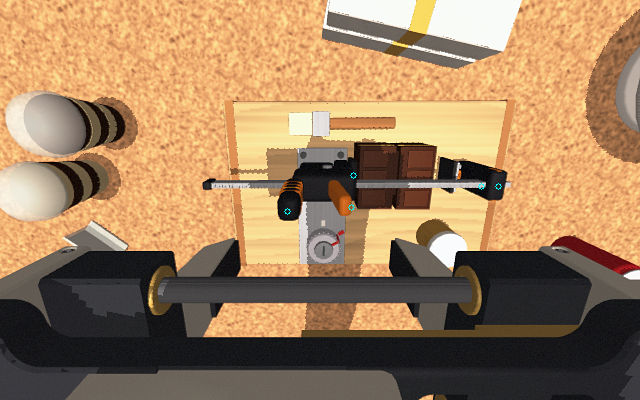

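The trigger top is at about (351,207) and the handle top at (287,211), both on the predictions. The far jaw top spans u of about 487–506, so the bar travel is roughly 7–8 mm. I'll descend with the trigger and handle between the open fingers.

>>> {"api": "arm_command", "payload": {
  "rows": [
    {"delta_pos":[0.006,0,0.0],"angular":[-0.001,0.006,-0.004],"hand":0},
    {"delta_pos":[0.006,0,0.05],"angular":[-0.001,0.006,-0.004],"hand":0},
    {"delta_pos":[0.006,0,0.1],"angular":[-0.001,0.006,-0.004],"hand":0},
    {"delta_pos":[0.006,0,0.13],"angular":[-0.001,0.006,-0.004],"hand":0},
    {"delta_pos":[0.006,0,0.148],"angular":[-0.001,0.006,-0.004],"hand":0},
    {"delta_pos":[0.006,0,0.148],"angular":[-0.001,0.006,-0.004],"hand":0},
    {"delta_pos":[0.006,0,0.148],"angular":[-0.001,0.006,-0.004],"hand":0}
  ]
}}

```text
time_s: 7.85
ee_pos: [0.6115, 0.04, 0.1774]
tool_rot: [-3.141, -0.001, 0.256]
contact_force: [0.6, -0.0, 1.1]
width: 1.001
grasp_force: 0.0
```

```bash
cat >> h.py <<'E'
def st(s,B=B):
    C,S=np.cos(B[2]),np.sin(B[2]);d=s["ee_pos"][:2]-np.array(B[:2]);f=s["contact_force"]
    print("t",s["time_s"],"board TCP",np.round([1000*(C*d[0]+S*d[1]),1000*(-S*d[0]+C*d[1]),1000*s["ee_pos"][2]],1),"rpy",s["tool_rot"].round(4),"F board",np.round([C*f[0]+S*f[1],-S*f[0]+C*f[1],f[2]],1),"w",round(s["width"]*92,1))
E
python3 - <<'E'
from bench import r
from h import *
import pickle
s=r.sense();st(s);print(s["joint_pos"].round(2))
c=r.capture("wrist");t=r.capture("top");d=r.capture("side")
pickle.dump((c,t,d),open("v0.pkl","wb"))
q=lambda c:proj(c,b2w((30,-135,129),B))[0].astype(int)
print(q(c),q(t),q(d))
o=c["img"][:300];p=q(t);a=cv2.resize(t["img"][p[1]-25:p[1]+50,p[0]-100:p[0]+20],(480,300));p=q(d);b=cv2.resize(d["img"][p[1]-25:p[1]+75,p[0]-40:p[0]+40],(240,300))
cv2.imwrite("pics/v0.png",np.vstack([np.pad(o,((0,0),(0,80),(0,0))),np.hstack([a,b])]))
E
```

```text
t 7.85 board TCP [ 31.1  78.6 177.4] rpy [-3.1412e+00 -1.0000e-03  2.5560e-01] F board [ 0.6 -0.2  1.1] w 92.1
[-0.05  0.46 -0.15  1.66  0.08  1.03 -1.54]
[587 230] [359 159] [319 157]
```

View pics/v0.png

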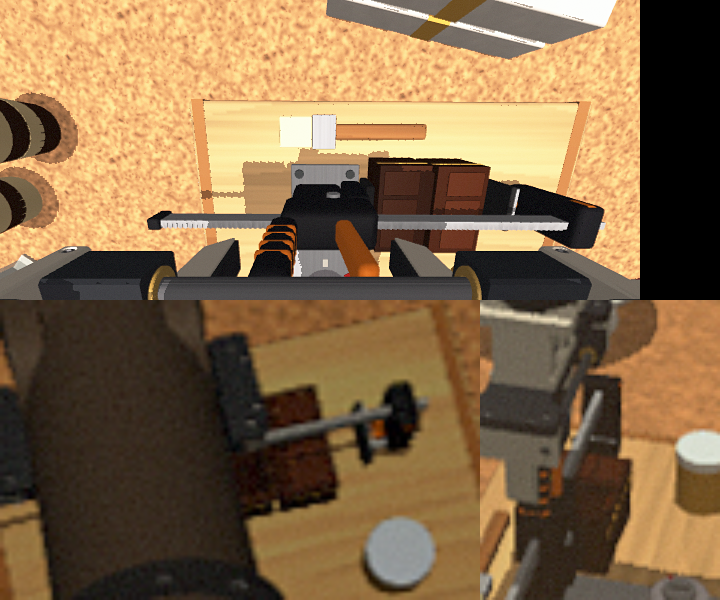

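The top view shows the far jaw, its pad, and the gap to the shells clearly (crop pad face at (360,435), shell edge at (335,430)). The wrist view shows the jaw's outer top edge near (603,225). The fingers straddle the trigger and handle. Now the first full pull, by moving the arm along +y with the fingers held open.

>>> {"api": "arm_command", "payload": {
  "rows": [
    {"delta_pos":[-0.001,-0.012,0.001],"angular":[0,0,0],"hand":0},
    {"delta_pos":[-0.001,-0.02,0.001],"angular":[0,0,0],"hand":0},
    {"delta_pos":[-0.001,-0.03,0.001],"angular":[0,0,0],"hand":0},
    {"delta_pos":[-0.001,-0.04,0.001],"angular":[0,0,0],"hand":0},
    {"delta_pos":[-0.001,-0.05,0.001],"angular":[0,0,0],"hand":0},
    {"delta_pos":[-0.001,-0.055,0.001],"angular":[0,0,0],"hand":0},
    {"delta_pos":[-0.001,-0.055,0.001],"angular":[0,0,0],"hand":0}
  ]
}}

```text
time_s: 8.7
ee_pos: [0.5999, 0.0806, 0.176]
tool_rot: [3.139, -0.001, 0.255]
contact_force: [4.1, -8.2, -0.9]
width: 1.003
grasp_force: 4.0
```

```bash
cat > m.py <<'E'
# far jaw travel: dark jaw in wrist view, outer top edge on plane z=129; and top-view dark centroid
from bench import r
from h import *
import pickle,sys
def jaw(c,nm):
    im=c["img"];g=cv2.cvtColor(im,cv2.COLOR_BGR2GRAY)
    ys=np.arange(-190,-60,.5);out=[]
    for x in (16,20,40,44):   # lines along the jaw's top face beside the bar
        uv=proj(c,b2w(np.c_[np.full(len(ys),x),ys,np.full(len(ys),129)],B)).astype(np.float32)
        v=cv2.remap(g,uv[:,:1],uv[:,1:],cv2.INTER_LINEAR).ravel()
        k=v<60
        out.append(ys[np.argmax(k)]+152 if k.any() else np.nan)
    print(nm,"travel by outer edge",np.round(out,1))
def snap(tag):
    s=r.sense();st(s);c=r.capture("wrist");t=r.capture("top");pickle.dump((c,t),open(tag+".pkl","wb"));jaw(c,"wrist");jaw(t,"top")
if __name__=="__main__":snap(sys.argv[1])
E
python3 - <<'E'
import pickle
from m import *
c,t,d=pickle.load(open("v0.pkl","rb"));jaw(c,"w0");jaw(t,"t0")
E
python3 m.py p1
```

```text
w0 travel by outer edge [-38. -38. -38. -38.]
t0 travel by outer edge [ 8.5  7.   9.  10.5]
t 8.7 board TCP [ 30.  120.7 176. ] rpy [ 3.1389e+00 -1.0000e-03  2.5470e-01] F board [ 1.9 -8.9 -0.9] w 92.3
wrist travel by outer edge [-38. -38. -38. -38.]
top travel by outer edge [14.5 14.  14.5 16. ]
```

```bash
sed -i 's/cv2.INTER_LINEAR)/cv2.INTER_LINEAR,borderMode=cv2.BORDER_CONSTANT,borderValue=255)/' m.py
python3 - <<'E'
import pickle
from m import *
c,t,d=pickle.load(open("v0.pkl","rb"));jaw(c,"w0")
c,t=pickle.load(open("p1.pkl","rb"));jaw(c,"w1")
E
```

```text
w0 travel by outer edge [11. 10. 10. 10.]
w1 travel by outer edge [17.  17.5 24.  25. ]
```

>>> {"api": "arm_command", "payload": {
  "rows": [
    {"delta_pos":[0,0.015,0],"angular":[0,0,0],"hand":0},
    {"delta_pos":[0,0.03,0],"angular":[0,0,0],"hand":0},
    {"delta_pos":[0,0.046,0],"angular":[0,0,0],"hand":0},
    {"delta_pos":[0,0.046,0],"angular":[0,0,0],"hand":0},
    {"delta_pos":[0,0.046,0],"angular":[0,0,0],"hand":0}
  ]
}}

```text
time_s: 9.3
ee_pos: [0.6082, 0.0469, 0.1759]
tool_rot: [-3.14, 0.0, 0.255]
contact_force: [0.2, 1.1, -0.1]
width: 0.998
grasp_force: 0.0
```

```bash
python3 m.py r1
```

```text
t 9.3 board TCP [ 29.6  86.  175.9] rpy [-3.1402e+00  1.0000e-04  2.5520e-01] F board [ 0.4  1.  -0.1] w 91.8
wrist travel by outer edge [17.  15.5 15.5 15.5]
top travel by outer edge [14.  13.5 14.5 16. ]
```

>>> {"api": "arm_command", "payload": {
  "rows": [
    {"delta_pos":[0,-0.01,0],"angular":[0,0,0],"hand":0},
    {"delta_pos":[0,-0.02,0],"angular":[0,0,0],"hand":0},
    {"delta_pos":[0,-0.03,0],"angular":[0,0,0],"hand":0},
    {"delta_pos":[0,-0.04,0],"angular":[0,0,0],"hand":0},
    {"delta_pos":[0,-0.046,0],"angular":[0,0,0],"hand":0},
    {"delta_pos":[0,-0.046,0],"angular":[0,0,0],"hand":0},
    {"delta_pos":[0,-0.046,0],"angular":[0,0,0],"hand":0}
  ]
}}

```text
time_s: 10.1
ee_pos: [0.5997, 0.0806, 0.1759]
tool_rot: [3.139, -0.001, 0.255]
contact_force: [4.5, -9.2, -3.0]
width: 1.002
grasp_force: 4.3
```

```bash
python3 m.py p2
```

```text
t 10.1 board TCP [ 29.8 120.7 175.9] rpy [ 3.139e+00 -6.000e-04  2.547e-01] F board [  2.1 -10.   -3. ] w 92.2
wrist travel by outer edge [25.  23.5 24.  25.5]
top travel by outer edge [23.  22.  22.5 23.5]
```

>>> {"api": "arm_command", "payload": {
  "rows": [
    {"delta_pos":[0,0.015,0],"angular":[0,0,0],"hand":0},
    {"delta_pos":[0,0.03,0],"angular":[0,0,0],"hand":0},
    {"delta_pos":[0,0.046,0],"angular":[0,0,0],"hand":0},
    {"delta_pos":[0,0.046,0],"angular":[0,0,0],"hand":0},
    {"delta_pos":[0,0.036,0],"angular":[0,0,0],"hand":0},
    {"delta_pos":[0,0.026,0],"angular":[0,0,0],"hand":0},
    {"delta_pos":[0,0.016,0],"angular":[0,0,0],"hand":0},
    {"delta_pos":[0,0.006,0],"angular":[0,0,0],"hand":0},
    {"delta_pos":[0,0,0],"angular":[0,0,0],"hand":0},
    {"delta_pos":[0,0,0],"angular":[0,0,0],"hand":0}
  ]
}}

```text
time_s: 11.2
ee_pos: [0.5996, 0.0806, 0.1758]
tool_rot: [3.138, -0.0, 0.255]
contact_force: [4.6, -11.1, -3.1]
width: 1.003
grasp_force: 5.1
```

```bash
python3 m.py p3
python3 - <<'E'
import pickle
from m import *
c,t=pickle.load(open("p3.pkl","rb"))
o=c["img"][140:290,340:640];cv2.imwrite("pics/p3.png",np.vstack([cv2.resize(o,None,fx=2.4,fy=2,interpolation=2),cv2.resize(t["img"][140:190,310:430],(720,300),interpolation=2)]))
E
```

```text
t 11.2 board TCP [ 29.7 120.8 175.8] rpy [ 3.1383e+00 -5.0000e-04  2.5520e-01] F board [  1.7 -11.9  -3.1] w 92.2
wrist travel by outer edge [33.  32.  31.5 32. ]
top travel by outer edge [30.  28.5 30.  31.5]
```

View pics/p3.png

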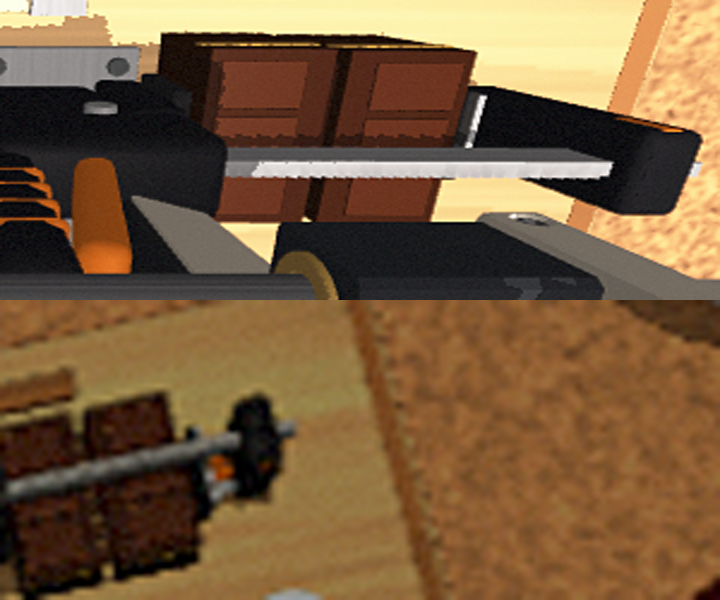

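The pad is now about at shell_b (crop (470,120)), and a slit still shows between the shells near (330,130). Travel is about 31 mm. The fourth pull takes it to about 39, which is safe.

>>> {"api": "arm_command", "payload": {
  "rows": [
    {"delta_pos":[0,0.015,0],"angular":[0,0,0],"hand":0},
    {"delta_pos":[0,0.03,0],"angular":[0,0,0],"hand":0},
    {"delta_pos":[0,0.046,0],"angular":[0,0,0],"hand":0},
    {"delta_pos":[0,0.046,0],"angular":[0,0,0],"hand":0},
    {"delta_pos":[0,0.036,0],"angular":[0,0,0],"hand":0},
    {"delta_pos":[0,0.026,0],"angular":[0,0,0],"hand":0},
    {"delta_pos":[0,0.016,0],"angular":[0,0,0],"hand":0},
    {"delta_pos":[0,0.008,0],"angular":[0,0,0],"hand":0},
    {"delta_pos":[0,0.002,0],"angular":[0,0,0],"hand":0},
    {"delta_pos":[0,0,0],"angular":[0,0,0],"hand":0},
    {"delta_pos":[0,0,0],"angular":[0,0,0],"hand":0}
  ]
}}

```text
time_s: 12.4
ee_pos: [0.5997, 0.0805, 0.1758]
tool_rot: [3.139, -0.001, 0.255]
contact_force: [4.5, -10.3, -2.9]
width: 0.997
grasp_force: 5.0
```

```bash
python3 m.py p4
```

```text
t 12.4 board TCP [ 29.8 120.7 175.8] rpy [ 3.1387e+00 -5.0000e-04  2.5500e-01] F board [  1.8 -11.1  -2.9] w 91.8
wrist travel by outer edge [40.5 39.5 39.5 39.5]
top travel by outer edge [38.5 38.  38.  39.5]
```

>>> {"api": "arm_command", "payload": {
  "rows": [
    {"delta_pos":[0,0.015,0],"angular":[0,0,0],"hand":0},
    {"delta_pos":[0,0.03,0],"angular":[0,0,0],"hand":0},
    {"delta_pos":[0,0.046,0],"angular":[0,0,0],"hand":0},
    {"delta_pos":[0,0.046,0],"angular":[0,0,0],"hand":0},
    {"delta_pos":[0,0.046,0],"angular":[0,0,0],"hand":0}
  ]
}}

```text
time_s: 13.0
ee_pos: [0.6083, 0.0471, 0.176]
tool_rot: [-3.14, -0.0, 0.255]
contact_force: [-0.9, 0.6, 0.3]
width: 1.003
grasp_force: 0.0
```

```bash
python3 m.py r4
```

```text
t 13.0 board TCP [ 29.8  86.2 176. ] rpy [-3.1402e+00 -3.0000e-04  2.5550e-01] F board [-0.8  0.8  0.3] w 92.2
wrist travel by outer edge [40.5 39.  39.  39. ]
top travel by outer edge [38.5 38.  38.  39. ]
```

Travel is 39±1 mm. A further full pull gives about 47, or about 5 mm on the pad and at most 8, which is safe. I'll pull slowly and hold.

>>> {"api": "arm_command", "payload": {
  "rows": [
    {"delta_pos":[0,-0.01,0],"angular":[0,0,0],"hand":0},
    {"delta_pos":[0,-0.016,0],"angular":[0,0,0],"hand":0},
    {"delta_pos":[0,-0.022,0],"angular":[0,0,0],"hand":0},
    {"delta_pos":[0,-0.026,0],"angular":[0,0,0],"hand":0},
    {"delta_pos":[0,-0.03,0],"angular":[0,0,0],"hand":0},
    {"delta_pos":[0,-0.034,0],"angular":[0,0,0],"hand":0},
    {"delta_pos":[0,-0.038,0],"angular":[0,0,0],"hand":0},
    {"delta_pos":[0,-0.042,0],"angular":[0,0,0],"hand":0},
    {"delta_pos":[0,-0.046,0],"angular":[0,0,0],"hand":0},
    {"delta_pos":[0,-0.046,0],"angular":[0,0,0],"hand":0},
    {"delta_pos":[0,-0.046,0],"angular":[0,0,0],"hand":0}
  ]
}}

```text
time_s: 14.2
ee_pos: [0.5999, 0.0805, 0.1759]
tool_rot: [3.14, -0.001, 0.254]
contact_force: [4.3, -7.1, -2.1]
width: 1.0
grasp_force: 3.9
```

```bash
python3 m.py p5
python3 - <<'E'
import pickle
from m import *
c,t=pickle.load(open("p5.pkl","rb"))
o=c["img"][140:290,340:640];cv2.imwrite("pics/p5.png",np.vstack([cv2.resize(o,None,fx=2.4,fy=2,interpolation=2),cv2.resize(t["img"][140:190,310:430],(720,300),interpolation=2)]))
E
```

```text
t 14.2 board TCP [ 29.9 120.7 175.9] rpy [ 3.1397e+00 -8.0000e-04  2.5450e-01] F board [ 2.4 -8.  -2.1] w 92.0
wrist travel by outer edge [48.5 47.  47.  47. ]
top travel by outer edge [45.5 44.5 46.  47. ]
```

View pics/p5.png

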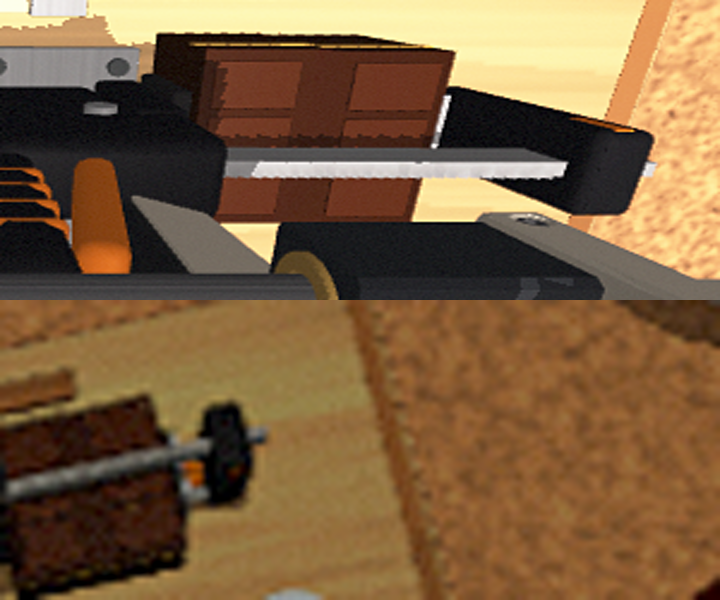

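The seam is closed (one continuous brown block, no slit at crop (320,130)), with the pad on shell_b at (440,120) and the trigger held. Before handing in, I'll check the pad compression: shell_b's outer edge must lie at board y = -70 when closed, which calibrates any camera bias in the travel reading.

Run:
```python
import pickle
from m import *
c,t=pickle.load(open("p5.pkl","rb"))
ys=np.arange(-100,-50,.5)
for nm,k in(("wrist",c),("top",t)):
    g=cv2.cvtColor(k["img"],cv2.COLOR_BGR2GRAY);res=[]
    for x in (-6,0,60,64,68):
        uv=proj(k,b2w(np.c_[np.full(len(ys),x),ys,np.full(len(ys),84)],B)).astype(np.float32)
        v=cv2.remap(g,uv[:,:1],uv[:,1:],1).ravel().astype(float)
        res.append((ys[np.argmin(np.diff(cv2.GaussianBlur(v[:,None],(1,7),1.5).ravel()))],int(v[0]),int(v[-1])))
    print(nm,res)
```

```text
wrist [(np.float64(-70.0), 93, 67), (np.float64(-70.0), 231, 67), (np.float64(-70.0), 225, 69), (np.float64(-70.0), 226, 69), (np.float64(-70.0), 239, 48)]
top [(np.float64(-70.0), 121, 31), (np.float64(-71.5), 95, 36), (np.float64(-69.5), 118, 29), (np.float64(-70.5), 130, 30), (np.float64(-68.5), 132, 36)]
```

The shell edge measures -70.0, so the seam is closed against the fixed jaw with no camera bias. Travel is about 47, so the pad is at about 4.5–5 mm (roughly 9–10 N). That is in range but a bit under half. I'll release and re-pull only part of a stroke, checking on the way.

>>> {"api": "arm_command", "payload": {
  "rows": [
    {"delta_pos":[0,0.012,0],"angular":[0,0,0],"hand":0},
    {"delta_pos":[0,0.024,0],"angular":[0,0,0],"hand":0},
    {"delta_pos":[0,0.036,0],"angular":[0,0,0],"hand":0},
    {"delta_pos":[0,0.046,0],"angular":[0,0,0],"hand":0},
    {"delta_pos":[0,0.046,0],"angular":[0,0,0],"hand":0},
    {"delta_pos":[0,0.046,0],"angular":[0,0,0],"hand":0}
  ]
}}

```text
time_s: 14.9
ee_pos: [0.6083, 0.0472, 0.1759]
tool_rot: [-3.14, -0.0, 0.256]
contact_force: [-0.4, -0.1, 0.5]
width: 0.999
grasp_force: 0.0
```

```bash
python3 m.py r5
```

```text
t 14.9 board TCP [ 29.7  86.3 175.9] rpy [-3.1403 -0.      0.2558] F board [-0.4 -0.   0.5] w 91.9
wrist travel by outer edge [60.  45.5 45.5 45.5]
top travel by outer edge [45.  44.  44.  45.5]
```

>>> {"api": "arm_command", "payload": {
  "rows": [
    {"delta_pos":[0,-0.006,0],"angular":[0,0,0],"hand":0},
    {"delta_pos":[0,-0.01,0],"angular":[0,0,0],"hand":0},
    {"delta_pos":[0,-0.014,0],"angular":[0,0,0],"hand":0},
    {"delta_pos":[0,-0.017,0],"angular":[0,0,0],"hand":0},
    {"delta_pos":[0,-0.017,0],"angular":[0,0,0],"hand":0},
    {"delta_pos":[0,-0.017,0],"angular":[0,0,0],"hand":0}
  ]
}}

```text
time_s: 15.6
ee_pos: [0.6052, 0.0598, 0.1762]
tool_rot: [-3.141, -0.001, 0.256]
contact_force: [1.0, -1.6, 1.7]
width: 0.997
grasp_force: 1.0
```

```bash
python3 m.py p6
```

```text
t 15.6 board TCP [ 29.9  99.3 176.2] rpy [-3.1414e+00 -7.0000e-04  2.5580e-01] F board [ 0.6 -1.8  1.7] w 91.7
wrist travel by outer edge [46.5 45.5 45.5 45.5]
top travel by outer edge [44.5 44.  44.  45.5]
```

>>> {"api": "arm_command", "payload": {
  "rows": [
    {"delta_pos":[0,-0.004,0],"angular":[0,0,0],"hand":0},
    {"delta_pos":[0,-0.008,0],"angular":[0,0,0],"hand":0},
    {"delta_pos":[0,-0.01,0],"angular":[0,0,0],"hand":0},
    {"delta_pos":[0,-0.01,0],"angular":[0,0,0],"hand":0},
    {"delta_pos":[0,-0.01,0],"angular":[0,0,0],"hand":0}
  ]
}}

```text
time_s: 16.2
ee_pos: [0.6031, 0.0672, 0.1762]
tool_rot: [-3.142, -0.001, 0.255]
contact_force: [1.3, -3.5, 3.6]
width: 0.999
grasp_force: 2.4
```

```bash
python3 m.py p7
```

```text
t 16.2 board TCP [ 29.8 107.  176.2] rpy [-3.1416e+00 -6.0000e-04  2.5550e-01] F board [ 0.4 -3.7  3.6] w 92.0
wrist travel by outer edge [47.  46.  45.5 45.5]
top travel by outer edge [45.  44.  44.5 45.5]
```

>>> {"api": "arm_command", "payload": {
  "rows": [
    {"delta_pos":[0,-0.004,0],"angular":[0,0,0],"hand":0},
    {"delta_pos":[0,-0.008,0],"angular":[0,0,0],"hand":0},
    {"delta_pos":[0,-0.01,0],"angular":[0,0,0],"hand":0},
    {"delta_pos":[0,-0.01,0],"angular":[0,0,0],"hand":0},
    {"delta_pos":[0,-0.01,0],"angular":[0,0,0],"hand":0}
  ]
}}

```text
time_s: 16.8
ee_pos: [0.6013, 0.0743, 0.1761]
tool_rot: [3.141, -0.001, 0.255]
contact_force: [3.0, -6.3, 2.9]
width: 1.0
grasp_force: 3.6
```

```bash
python3 m.py p8
```

```text
t 16.8 board TCP [ 29.8 114.3 176.1] rpy [ 3.1409e+00 -6.0000e-04  2.5490e-01] F board [ 1.3 -6.8  2.9] w 92.0
wrist travel by outer edge [49.5 48.  48.  48. ]
top travel by outer edge [46.5 45.5 46.5 46.5]
```

>>> {"api": "arm_command", "payload": {
  "rows": [
    {"delta_pos":[0,-0.003,0],"angular":[0,0,0],"hand":0},
    {"delta_pos":[0,-0.005,0],"angular":[0,0,0],"hand":0},
    {"delta_pos":[0,-0.005,0],"angular":[0,0,0],"hand":0},
    {"delta_pos":[0,-0.005,0],"angular":[0,0,0],"hand":0},
    {"delta_pos":[0,-0.005,0],"angular":[0,0,0],"hand":0},
    {"delta_pos":[0,-0.005,0],"angular":[0,0,0],"hand":0}
  ]
}}

```text
time_s: 17.5
ee_pos: [0.6005, 0.0774, 0.1759]
tool_rot: [3.14, -0.001, 0.254]
contact_force: [4.2, -7.6, -0.2]
width: 1.004
grasp_force: 4.4
```

```bash
python3 m.py p9
```

```text
t 17.5 board TCP [ 29.8 117.5 175.9] rpy [ 3.1402e+00 -5.0000e-04  2.5440e-01] F board [ 2.2 -8.4 -0.2] w 92.3
wrist travel by outer edge [50. 49. 49. 49.]
top travel by outer edge [48. 47. 48. 49.]
```

Travel is about 49 mm by the wrist view (48 by the top view), so the pad is pressed in 6–7 mm (12–14 N). The trigger is held at about 8 N, so I'm handing in.

```bash
python3 -c "
from bench import r
print(r.finish_job())"
```

```text
the job is handed in; nothing more can be done
None
```

The job is handed in and the result was not reported back: the ring is locked at its red mark, the seam is closed with the pad pressed in about 6–7 mm (about half) by camera, and the trigger is still held at about 8 N.

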